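# Shut the jar shaker and hold its speed slide at the mark

### The arm

A 6-joint arm with a two-finger parallel gripper is mounted at the origin on a cart in front of the work surface, level with it; the furniture and walls round the work are solid. World frame = base frame: x ahead of the robot, y to its left, z up, the work surface at z = 0. Lengths are in m, angles in rad, forces in N, time in s.
With the tool pointing down it reaches from about 0.35 to 0.775 m from the base axis. Payload 7.3 kg.
Tool frame: the origin (TCP) lies on the mounting face of the last link; the fingertips stand 178 mm ahead of it and the grasp point (between the pads) lies 159 mm ahead of it (robot.tcp_to_tips is the distance from the TCP to the fingertips, in m); z points along the fingers, y is the direction in which the jaws open and shut (so a half turn about z gives the same grasp; the last joint's range is limited). The gripper opens to 92 mm and grips with 3 to 60 N. Pads are 19 mm wide; open, the fingers measure 130 mm over their backs; the gripper's body (75 mm by 190 mm) begins 47 mm behind the grasp point.
Start: joints at [-1.384, 0.342, 1.524, -0, 1.275, -0.146], TCP at [0.172, -0.496, 0.405] pointing down, gripper open.
Joint ranges: [-2.53, 2.53], [-0.77, 2.02], [0.04, 2.7], [-1, 4.14], [0.28, 2.66], [-3.11, 3.11]. Speed limits (rad/s): [2.57, 2.57, 3.14, 3.14, 3.14, 3.14].

### API

Orientations are given as [roll, pitch, yaw] about the fixed x, y, z axes, in that order (R = Rz(yaw) Ry(pitch) Rx(roll)).
In Python, from cell import robot, viewer gives the robot as it stands.
- The arm moves only by the shell command python3 -m creep 'ROWS' [OPENING] [FORCE]. ROWS is JSON, a list that holds one entry, the list of rows, each a list of 6 numbers: the shift along the world's x, y, z in mm, then the turn, a rotation vector about the world's x, y, z in degrees. A call has 1 to 5 rows; each row shifts and turns the pose as measured when the row begins; what a row does not reach is not made up. A row lasts 1/12 s, in which the tool goes at most 41.7 mm and 7.16 degrees, less where a joint would pass 70% of its speed; a pose out of reach is approached as far as the arm can. A call with a gripper value outside its range is refused whole. OPENING is the closure, from -1 (fully open) to 1 (shut), set as the call begins (- or left out, the last holds). The fingers move at their own pace and stop on an object; FORCE is the grip in N (left out, the last holds). Time passes only in rows, so rows that do not move let the fingers close. It gives the time, the measured TCP pose, the force and the opening at its end, in the units of the state.
- robot.observe(): the state, without advancing time (a new reading comes with each control period).
- viewer.read_camera(name): name is "scene" or "top"; returns the picture (384x512x3 uint8, blue, green, red); there is no depth.
- viewer.camera_model(name): a dict with "fx", "fy", "cx", "cy" (pixels), "k1" (the pictures are not rectified: a ray, as slopes to the right and down, at radius r is drawn at 1 + k1 r^2 times it, then the intrinsics apply), "pose" (4x4, takes a point from camera to world coordinates). Camera axes: x right, y up, looking along -z (the intrinsics and any distortion apply to the point x, -y, -z); pixel columns grow to the right and rows downward; lengths in m; the calibration is good to about 2 mm. A picture is of the moment at which its call begins. camera_model takes no time and is no camera call.
- robot.hand_in(): hands the job in, once; it reports no verdict.
The state is a dict: "time": time; "qpos": joint angles; "qvel": joint speeds; "joint_efforts": joint torques, N m; "tool_pos": TCP position; "tool_rot": TCP orientation; "contact_force": force on the tool from outside, world axes, zero at the start; "torque": the same for the moment, N m; "opening": finger opening in m.
Only numpy, scipy, OpenCV 4.12 (cv2) and the standard library are available. Lean on these libraries where they do the work, as an engineer would, in place of code of your own. Each camera call takes 0.05 s, during which the arm holds its last target. There are 200 camera calls.

### The job

The paint jar is already in the bench shaker: press the shaker's lid down until it snaps shut under its catch, then pull the spring-return speed slide out until its pointer is level with the mark, and keep it there. Do not pull the slide before the lid is shut, and leave the other things on the table where they are. Finish while still holding the slide at the mark: it is not let go.

Things in the scene. Friction and masses are not known exactly. Their poses are not given: they have to be found in the camera images.
- shaker: bench shaker for paint jars, fixed; base plate 220x280 mm, origin under its centre on the table, +x to its back, away from the robot. Left (+y): grey chamber 130x140 mm, rim 93 mm high, centre at y +60 mm, its jar already in. In front of it a spring catch in a dark housing (x -110 to -82, y 37 to 83, up to z 94 mm). Right (-y): low track of the speed slide, along x at y -90 mm.
- lid_hinge (a point): middle of the lid's hinge axis, on the chamber's back rim, 98 mm above the table; in the shaker's frame at x +65, y +60 mm, the axis running along the shaker's y. Fixed to the shaker; axes parallel to the shaker's.
- lid (a joint): opening angle of the lid, rad: 0 = shut and caught, at most 1.2. Grey plate 142 mm deep, 144 mm wide, 8 mm thick; its stiff hinge keeps it at whatever angle it is left. At about 0.11 its lip meets the spring catch; pressed past it with 6 to 10 N on the pad, it snaps under and stays at less than 0.03.
- lid_pad (a point): centre of the top of the rubber press pad (20x70 mm) near the lid's free front edge: with the lid shut, 118 mm in front of the hinge axis, 8 mm above it, 106 mm above the table. It swings with the lid, whose outer face looks up and to the shaker's back while open.
- slide (a joint): how far the spring-return speed slide is pulled out, m: 0 = home, at the back; at most 0.085. It moves straight along the shaker's -x (to the robot's side). Its spring draws it home with about 2.7 N at home and 90 N/m more as it is pulled (about 9 N at 70 mm); let go, it runs home.
- slide_handle (a point): grip point of the slide's handle, 75 mm above the table: an upright black tab, 14 mm thick (shaker x), 36 mm wide (shaker y), 45 to 95 mm above the table, on a 36x50 mm carriage. It can be pinched from above across either direction; moves with the slide.
- pointer (a point): tip of the pointer rib on the slide's carriage, a 4 mm wide steel rib on the carriage's outer (-y) side; moves with the slide, 44 mm above the table. Axes parallel to the shaker's.
- mark (a point): the mark: the 4 mm wide upright rib on top of the small metal rider clamped beside the track (16x14 mm, 45 mm tall over the table); this point is on the rib's top edge nearest the track. Fixed; its place along the track differs from start to start (24 to 72 mm in front of the slide's home pointer). Axes parallel to the shaker's.
- low_jar: small round paint jar with screw cap, 53 mm wide, 61 mm tall, beside the speed slide. Bystander, loose; origin under its middle. Leave it where it is.
- white_jar: round white paint jar, 65 mm wide, 84 mm tall, on the chamber's side of the shaker. Bystander, loose; origin under its middle. Leave it where it is.
- tape_roll: roll of masking tape lying flat, 100 mm wide, 25 mm tall. Bystander, loose; origin under its middle. Leave it where it is.
- sanding_block: cork sanding block, 65x100x26 mm. Bystander, loose; origin under its middle. Leave it where it is.
- glue: glue bottle, 54 mm wide, 143 mm tall. Bystander, loose; origin under its middle. Leave it where it is.
- brush: flat paint brush lying down, 50x198x14 mm. Bystander, loose; origin under its middle. Leave it where it is.

How it is judged:
By the outcome, as a careful person would: the job done as asked, in the order asked, and still so for the second after the job is handed in, while the arm keeps its last pose, push and grip.
It also fails if it takes over 45 s, if anything falls off the work surface, if the arm or the gripper's body presses on something with over 40 N, if the wrist force passes 120 N, or if a joint passes its speed limit or range.

## Working session

There is one attempt and no reset: what is moved stays moved. The work goes in short steps, Python scripts to look and compute and a shell command to move; the robot and the scene stay as the last step left them, time stands still between calls to the robot, and variables do not carry over. Pictures are saved under pics/ and viewed, about 8 in all and at most 12, crops included, and the job is handed in when it is done.

```bash
ls; mkdir -p pics; python3 - <<'E'
from cell import robot, viewer
import cv2
for n in ("scene","top"):
    cv2.imwrite(f"pics/{n}0.png",viewer.read_camera(n)); print(n,viewer.camera_model(n))
s=robot.observe();print(s)
E
```

```text
pics
scene {'fx': 467.7294499045257, 'fy': 467.7294499045257, 'cx': 254.74637853388887, 'cy': 197.71541396978049, 'k1': 0.007176512081244145, 'pose': array([[-0.87539203,  0.21598745, -0.43247914, -0.11124524],
       [-0.48312938, -0.42157012,  0.76737516,  1.06115532],
       [-0.01657688,  0.88069748,  0.473389  ,  0.78978091],
       [ 0.        ,  0.        ,  0.        ,  1.        ]])}
top {'fx': 488.62744961558764, 'fy': 488.62744961558764, 'cx': 256.9296066518177, 'cy': 190.7014543949874, 'k1': 0.03807945666677857, 'pose': array([[-0.02303173,  0.98933607, -0.14381823,  0.32043449],
       [-0.99971564, -0.02190261,  0.00942947, -0.07590361],
       [ 0.00617892,  0.14399451,  0.9895592 ,  1.48588287],
       [ 0.        ,  0.        ,  0.        ,  1.        ]])}
{'time': 0.1, 'qpos': array([-1.38399093e+00,  3.42629042e-01,  1.52488310e+00, -4.65526148e-05,
        1.27540938e+00, -1.45993325e-01]), 'qvel': array([-0.00078236,  0.00039564, -0.00282704,  0.000814  ,  0.00043197,
        0.00046518]), 'joint_efforts': array([ 1.58597657e-03, -4.32004666e+01, -2.44694102e+01,  7.19038839e-02,
        5.26355475e-02, -3.66833603e-05]), 'tool_pos': array([ 0.1715087 , -0.49607321,  0.40414017]), 'tool_rot': array([-3.14027145e+00, -1.49272203e-04,  3.32812201e-01]), 'contact_force': array([-0.97535679, -0.07943154, -0.81099771]), 'torque': array([-0.00673447,  0.0382423 ,  0.04269681]), 'opening': 0.09173333390319777}
```

View pics/scene0.png

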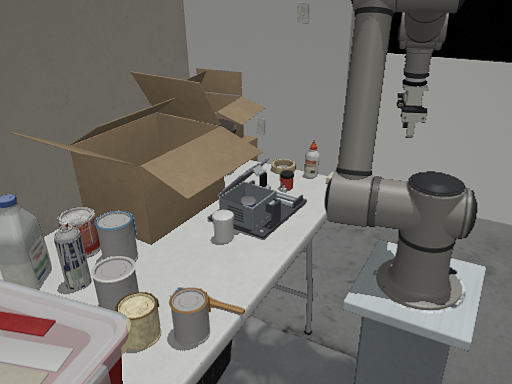

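View pics/top0.png

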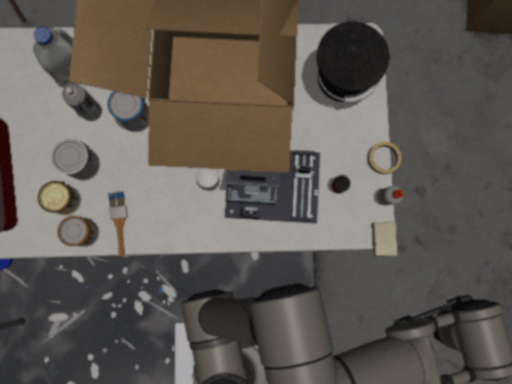

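The scene picture shows the shaker at about (258,205), with the white jar at (222,225) and the low jar at (287,180). In the top picture the base plate spans roughly (225–320, 150–222), and a box flap comes close to its back-left. I'll zoom in next.

```bash
python3 - <<'E'
import cv2,numpy as np
a=cv2.imread("pics/top0.png")[140:235,200:345]; b=cv2.imread("pics/scene0.png")[155:245,195:335]
a=cv2.resize(a,(800,int(95*800/145)),interpolation=cv2.INTER_CUBIC); b=cv2.resize(b,(800,int(90*800/140)),interpolation=cv2.INTER_CUBIC)
cv2.imwrite("pics/c_top.png",a);cv2.imwrite("pics/c_scene.png",b)
E
```

```text
(no output)
```

View pics/c_top.png

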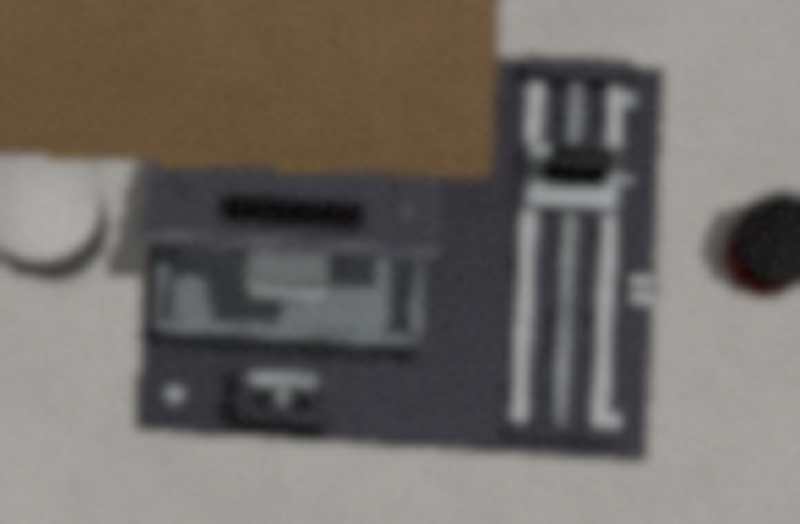

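View pics/c_scene.png

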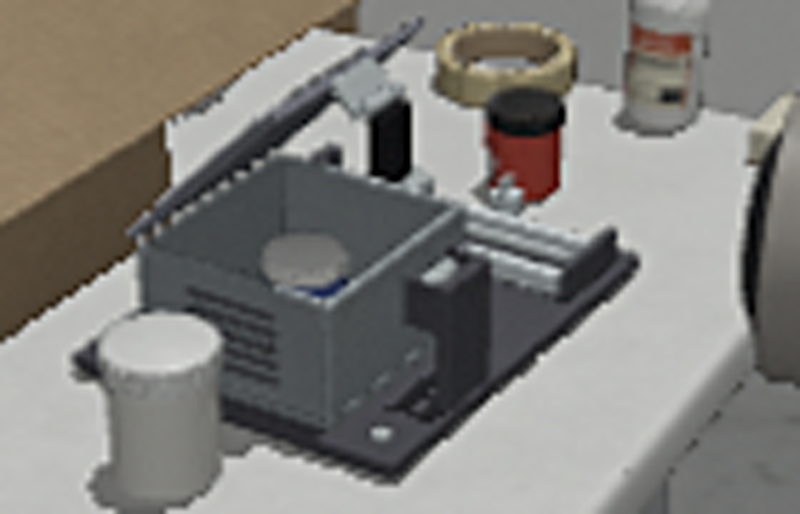

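Top crop: the base plate corners are at crop (140,428), (642,455) and (660,68). The pad is at (290,210), the handle top at (578,165), the carriage's front at about y=208, a pointer rib near (625,180) and the mark rider at (642,288). The flap hides the back-left corner.

```bash
cat > h.py <<'E'
import numpy as np
from cell import viewer
M={n:viewer.camera_model(n) for n in("scene","top")}
def ray(n,u,v):
    m=M[n];d=np.array([(u-m["cx"])/m["fx"],(v-m["cy"])/m["fy"]]);s=d.copy()
    for _ in range(10): s=d/(1+m["k1"]*(s@s))
    R=m["pose"];return R[:3,3],R[:3,:3]@np.array([s[0],-s[1],-1])
def plane(n,u,v,z):
    o,d=ray(n,u,v);return o+d*(z-o[2])/d[2]
def proj(n,p):
    m=M[n];q=np.linalg.inv(m["pose"])@np.r_[p,1];s=np.array([q[0],-q[1]])/-q[2]
    s=s*(1+m["k1"]*(s@s));return np.array([m["cx"],m["cy"]])+m["fx"]*s
def tri(u1,u2):
    A=[];b=[]
    (o1,d1),(o2,d2)=ray("scene",*u1),ray("top",*u2)
    t=np.linalg.lstsq(np.c_[d1,-d2],o2-o1,rcond=None)[0]
    p,q=o1+t[0]*d1,o2+t[1]*d2;return (p+q)/2,np.linalg.norm(p-q)
tc=lambda x,y:(200+x/5.517-.41,140+y/5.517-.41)
sc=lambda x,y:(195+x/5.714-.41,155+y/5.714-.41)
E
python3 - <<'E'
from h import *
np.set_printoptions(precision=4,suppress=True)
c=[plane("top",*tc(*p),.01) for p in[(140,428),(642,455),(660,68)]]
for p in c:print(p)
e=c[0]-c[1];print("len",np.linalg.norm(e),np.linalg.norm(c[2]-c[1]),"yaw",np.degrees(np.arctan2(-e[0],e[1])),np.degrees(np.arctan2(*(c[2]-c[1])[1::-1])))
print("center",(c[0]+c[2])/2)
yaw=np.arctan2(-e[0],e[1]);R=np.array([[np.cos(yaw),-np.sin(yaw)],[np.sin(yaw),np.cos(yaw)]])
ctr=((c[0]+c[2])/2)[:2]
def S(n,u,z): p=plane(n,*u,z);return R.T@(p[:2]-ctr)
print("handle",S("top",tc(578,165),.095),"pointer",S("top",tc(625,180),.044),"mark",S("top",tc(642,288),.045),"pad",S("top",tc(290,210),.15))
print("pad tri?", tri(sc(370,82),tc(290,210)))
print("lowjar",plane("top",*tc(770,240),.061),"white",plane("top",*tc(45,210),.084))
for z in(.1,.15,.2,.25,.3,.35,.4):
    p=plane("top",*tc(495,175),z);print(z,p,proj("scene",p), proj("scene",plane("top",150,165,z)))
E
python3 -c "
import cv2
b=cv2.imread('pics/scene0.png')[65:240,60:320];cv2.imwrite('pics/c_s2.png',cv2.resize(b,(780,525),interpolation=cv2.INTER_CUBIC))"
```

```text
[0.4562 0.0086 0.01  ]
[ 0.4352 -0.2662  0.01  ]
[ 0.6517 -0.2851  0.01  ]
len 0.2756432846608055 0.21731889828913176 yaw -4.366404983140664 -4.968051800441079
center [ 0.5539 -0.1382  0.01  ]
handle [ 0.0344 -0.0873] pointer [ 0.0375 -0.1179] mark [-0.0215 -0.1292] pad [-0.0072  0.0616]
pad tri? (array([ 0.5314, -0.0822,  0.1881]), np.float64(0.02907676812050367))
lowjar [ 0.5449 -0.3328  0.061 ] white [0.5657 0.0528 0.084 ]
0.1 [ 0.5763 -0.1838  0.1   ] [258.0173 178.2182] [179.5472 233.1565]
0.15 [ 0.567  -0.1799  0.15  ] [259.7045 165.6287] [183.2539 216.5783]
0.2 [ 0.5578 -0.176   0.2   ] [261.4599 152.5296] [187.0779 199.469 ]
0.25 [ 0.5486 -0.1721  0.25  ] [263.288  138.8891] [191.0252 181.8018]
0.3 [ 0.5394 -0.1682  0.3   ] [265.1933 124.6722] [195.1021 163.5475]
0.35 [ 0.5301 -0.1643  0.35  ] [267.1809 109.841 ] [199.3155 144.6753]
0.4 [ 0.5209 -0.1604  0.4   ] [269.2564  94.3541] [203.6725 125.1516]
```

View pics/c_s2.png

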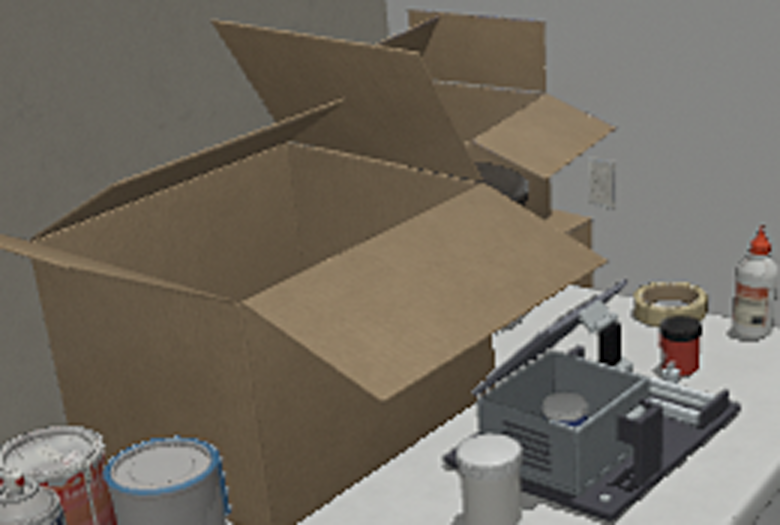

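The scene crop shows the box flap's free corner at crop (608,262). Matched with the top view, its edge is at x≈0.556, z≈0.20, and ends at y≈-0.176. That puts it over the back of the shaker.

The lid stands at about 0.78 rad, with the pad at (0.545,-0.075,0.187). I'll close the gripper and press with the tool tilted so its body stays on the robot's side of the flap.

```bash
python3 -m creep '[[[22,35,2,0,0,-6],[22,35,2,0,0,-6],[22,35,2,0,0,-6],[22,35,2,0,0,-6],[22,35,2,0,-5,0]]]' 1 20; python3 -m creep '[[[22,35,2,0,-5,0],[22,35,2,0,-5,0],[22,35,2,0,-5,0],[22,35,2,0,0,0],[22,35,2,0,0,0]]]'
```

```text
time: 0.52
tool_pos: [0.279, -0.3226, 0.4104]
tool_rot: [-3.127, -0.083, -0.114]
contact_force: [1.1, -0.4, 0.2]
opening: 0.0631
time: 0.93
tool_pos: [0.3869, -0.1449, 0.4197]
tool_rot: [-3.087, -0.358, -0.128]
contact_force: [0.4, -0.6, -1.1]
opening: 0.0299
```

```bash
python3 -m creep '[[[26,35,4,0,0,1],[26,34,4,0,0,1],[0,0,0,0,0,0],[0,0,0,0,0,0]]]'; cat > tip.py <<'E'
from cell import robot
from scipy.spatial.transform import Rotation as Ro
import numpy as np
s=robot.observe();R=Ro.from_euler("xyz",s["tool_rot"]).as_matrix()
print("tip",(s["tool_pos"]+R[:,2]*.178).round(4),"grasp",(s["tool_pos"]+R[:,2]*.159).round(4),"z",R[:,2].round(3),"y",R[:,1].round(3),"F",s["contact_force"].round(1),"open",round(s["opening"],4))
E
python3 tip.py; python3 - <<'E'
from cell import viewer
import cv2
b=viewer.read_camera("scene");cv2.imwrite("pics/s3.png",cv2.resize(b[100:250,180:380],(800,600),interpolation=cv2.INTER_CUBIC))
E
```

```text
time: 1.27
tool_pos: [0.4381, -0.0696, 0.4275]
tool_rot: [-3.085, -0.36, -0.081]
contact_force: [0.3, -0.2, 0.1]
opening: 0.003
tip [ 0.5013 -0.0647  0.2612] grasp [ 0.4945 -0.0652  0.279 ] z [ 0.355  0.028 -0.935] y [-0.061 -0.997 -0.053] F [ 0.3 -0.2  0.1] open 0.003
```

View pics/s3.png

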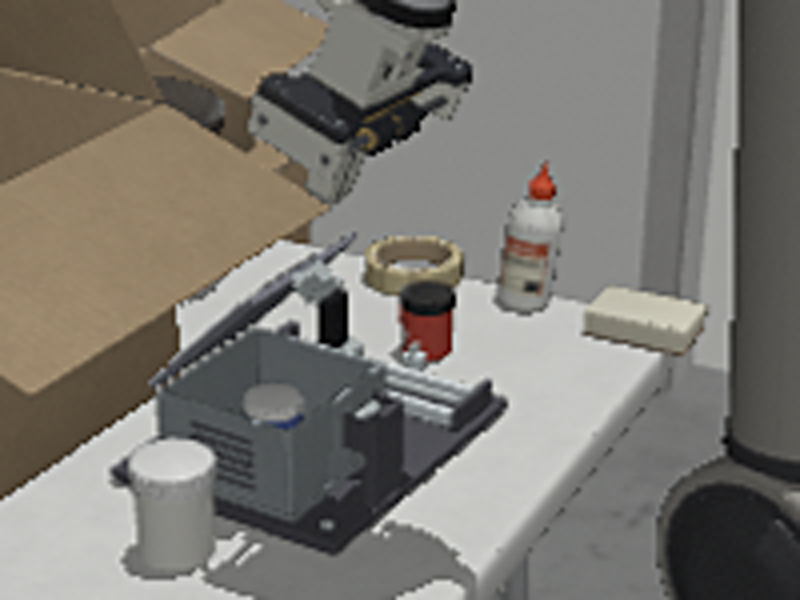

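The closed fingertips are at crop (335,195), clear of the flap's corner. The lid's left side edge runs from the hinge at (155,380) to the free edge at (355,235). I'll check the lid angle against this edge, then approach.

```bash
cat >> h.py <<'E'
ctr=np.array([.554,-.138]);yaw=np.radians(-4.7)
def W(x,y,z): return np.array([ctr[0]+np.cos(yaw)*x-np.sin(yaw)*y,ctr[1]+np.sin(yaw)*x+np.cos(yaw)*y,z])
E
python3 - <<'E'
from h import *
c=lambda p:((p-[180,100])*4).round()
print("tip",c(proj("scene",[.5013,-.0647,.2612])))
print("plate FL",c(proj("scene",W(-.11,.14,.01))),"rider/mark?",c(proj("scene",W(-.0215,-.129,.045))))
for a in(.6,.7,.8,.9):
    print(a,[c(proj("scene",W(.065-.142*np.cos(a)+.004*np.sin(a),y,.098+.142*np.sin(a)+.004))) for y in(.132,-.012)],W(.065-.118*np.cos(a)+.008*np.sin(a),.06,.098+.118*np.sin(a)+.008*np.cos(a)).round(3))
E
```

```text
tip [321. 199.]
plate FL [331. 551.] rider/mark? [411. 346.]
0.6 [array([266., 325.]), array([369., 256.])] [ 0.531 -0.076  0.171]
0.7 [array([255., 308.]), array([359., 241.])] [ 0.539 -0.077  0.18 ]
0.8 [array([244., 292.]), array([349., 226.])] [ 0.547 -0.077  0.188]
0.9 [array([231., 277.]), array([337., 212.])] [ 0.557 -0.078  0.195]
```

The lid angle comes out at about 0.74. I'll come down on the strip in front of the pad and push the lid part-way along its arc.

```bash
python3 -m creep '[[[12,-5,-20,0,0,0],[12,-5,-20,0,0,0],[0,0,-10,0,0,0],[0,0,-6,0,0,0],[0,0,0,0,0,0]]]';python3 tip.py;  python3 -m creep '[[[-1,0,-6,0,0,0],[-2,0,-6,0,0,0],[-2,0,-6,0,0,0],[-2,0,-6,0,0,0],[0,0,0,0,0,0]]]'; python3 tip.py
```

```text
time: 1.73
tool_pos: [0.4603, -0.0855, 0.3693]
tool_rot: [-3.085, -0.36, -0.091]
contact_force: [0.3, 0.6, -0.3]
opening: 0.0004
tip [ 0.5235 -0.0813  0.2029] grasp [ 0.5168 -0.0817  0.2207] z [ 0.355  0.024 -0.935] y [-0.071 -0.996 -0.053] F [ 0.3  0.6 -0.3] open 0.0004
time: 2.15
tool_pos: [0.4447, -0.086, 0.3466]
tool_rot: [-3.081, -0.344, -0.092]
contact_force: [-0.2, 0.1, -0.3]
opening: 0.0003
tip [ 0.5054 -0.0809  0.1794] grasp [ 0.4989 -0.0814  0.1972] z [ 0.341  0.029 -0.94 ] y [-0.072 -0.996 -0.057] F [-0.2  0.1 -0.3] open 0.0003
```

```bash
python3 - <<'E'
from cell import viewer
import cv2
b=viewer.read_camera("scene");cv2.imwrite("pics/s4.png",cv2.resize(b[130:235,200:340],(800,600),interpolation=cv2.INTER_CUBIC))
E
```

```text
(no output)
```

View pics/s4.png

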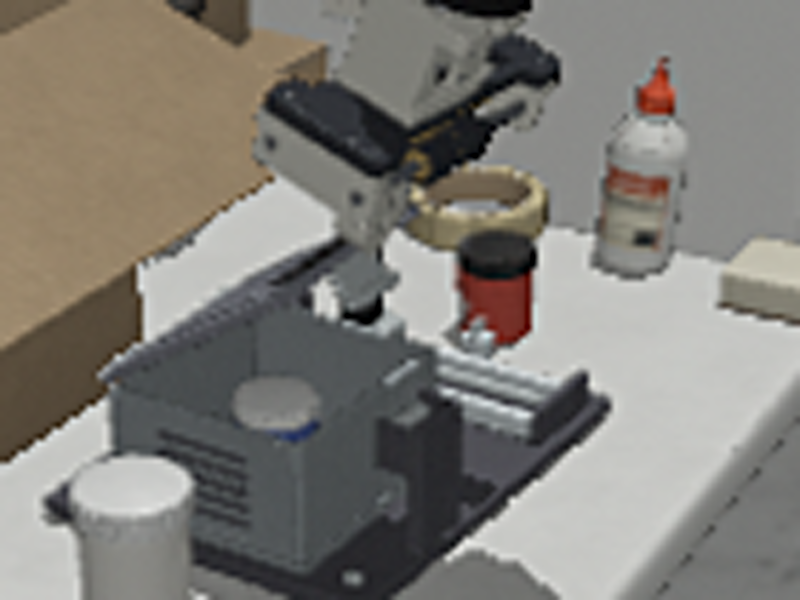

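The lid has gone down to about 0.57 rad, with the fingertips right at its front edge. I'll lift, move back onto the rubber pad, and push along the arc.

```bash
python3 -m creep '[[[0,2,25,0,0,0],[13,2,0,0,0,0],[13,0,0,0,0,0],[0,0,0,0,0,0]]]'; python3 tip.py;  python3 -m creep '[[[0,0,-14,0,0,0],[0,0,-8,0,0,0],[0,0,-5,0,0,0]]]'; python3 tip.py
```

```text
time: 2.53
tool_pos: [0.4717, -0.0836, 0.3753]
tool_rot: [-3.083, -0.352, -0.096]
contact_force: [-0.8, 0.5, -0.3]
opening: 0.0004
tip [ 0.5336 -0.0792  0.2084] grasp [ 0.527  -0.0797  0.2263] z [ 0.348  0.025 -0.937] y [-0.076 -0.996 -0.055] F [-0.8  0.5 -0.3] open 0.0004
time: 2.78
tool_pos: [0.4721, -0.0842, 0.3488]
tool_rot: [-3.085, -0.357, -0.096]
contact_force: [0.6, 0.4, -0.6]
opening: 0.0006
tip [ 0.5349 -0.0801  0.1823] grasp [ 0.5282 -0.0805  0.2   ] z [ 0.353  0.023 -0.936] y [-0.076 -0.996 -0.053] F [ 0.6  0.4 -0.6] open 0.0006
```

```bash
python3 -m creep '[[[-2,0,-6,0,0,0],[-2,0,-6,0,0,0],[-2,0,-6,0,0,0]]]'; python3 tip.py;  python3 -m creep '[[[-2,0,-6,0,0,0],[-2,0,-7,0,0,0],[-2,0,-7,0,0,0]]]'; python3 tip.py
```

```text
time: 3.03
tool_pos: [0.4653, -0.0844, 0.3291]
tool_rot: [-3.085, -0.356, -0.096]
contact_force: [0.3, 0.7, 1.3]
opening: 0.0005
tip [ 0.528  -0.0803  0.1626] grasp [ 0.5213 -0.0807  0.1804] z [ 0.352  0.023 -0.936] y [-0.076 -0.996 -0.053] F [0.3 0.7 1.3] open 0.0005
time: 3.28
tool_pos: [0.4583, -0.0844, 0.3075]
tool_rot: [-3.085, -0.357, -0.097]
contact_force: [-0.3, 0.3, 0.9]
opening: 0.0007
tip [ 0.521  -0.0803  0.141 ] grasp [ 0.5143 -0.0808  0.1587] z [ 0.353  0.023 -0.936] y [-0.077 -0.996 -0.053] F [-0.3  0.3  0.9] open 0.0007
```

```bash
python3 -m creep '[[[-4,0,-6,0,0,0],[-4,0,-6,0,0,0],[-2,0,-6,0,0,0]]]'; python3 tip.py;  python3 -m creep '[[[-2,0,-5,0,0,0],[-1,0,-5,0,0,0]]]'; python3 tip.py;  python3 -m creep '[[[0,0,-4,0,0,0],[0,0,-4,0,0,0]]]'; python3 tip.py
```

```text
time: 3.53
tool_pos: [0.4474, -0.0844, 0.2875]
tool_rot: [-3.085, -0.358, -0.097]
contact_force: [2.7, 1.8, 6.7]
opening: 0.0006
tip [ 0.5102 -0.0805  0.121 ] grasp [ 0.5035 -0.0809  0.1388] z [ 0.353  0.022 -0.935] y [-0.077 -0.996 -0.053] F [2.7 1.8 6.7] open 0.0006
time: 3.7
tool_pos: [0.4441, -0.0845, 0.2767]
tool_rot: [-3.086, -0.359, -0.097]
contact_force: [0.6, 0.5, -1.0]
opening: 0.0004
tip [ 0.5071 -0.0806  0.1103] grasp [ 0.5004 -0.081   0.1281] z [ 0.354  0.022 -0.935] y [-0.077 -0.996 -0.052] F [ 0.6  0.5 -1. ] open 0.0004
time: 3.87
tool_pos: [0.4439, -0.0845, 0.2719]
tool_rot: [-3.086, -0.365, -0.096]
contact_force: [-40.4, 3.9, 77.4]
opening: 0.0009
tip [ 0.5079 -0.0807  0.1059] grasp [ 0.5011 -0.0811  0.1236] z [ 0.36   0.021 -0.933] y [-0.076 -0.996 -0.052] F [-40.4   3.9  77.4] open 0.0009
```

The catch snapped: the force peaked near 7 N, then fell away. The last rows bottomed out on the shut lid at about 87 N, below the 120 N wrist limit. I'm lifting off now and will look.

```bash
python3 -m creep '[[[0,0,10,0,0,0],[0,0,30,0,0,0],[-10,0,40,0,0,0],[-10,-30,25,0,0,0],[0,-30,0,0,0,0]]]' -0.2; python3 tip.py; python3 - <<'E'
from cell import viewer
import cv2,numpy as np
b=viewer.read_camera("scene");t=viewer.read_camera("top");cv2.imwrite("pics/top5.png",t);cv2.imwrite("pics/scene5.png",b)
b=cv2.resize(b[150:240,200:320],(800,600),interpolation=cv2.INTER_CUBIC)
cv2.imwrite("pics/s5.png",b)
E
```

```text
time: 4.28
tool_pos: [0.4212, -0.1413, 0.3807]
tool_rot: [-3.086, -0.361, -0.088]
contact_force: [1.8, -0.3, 0.7]
opening: 0.029
tip [ 0.4845 -0.1369  0.2144] grasp [ 0.4778 -0.1373  0.2321] z [ 0.356  0.025 -0.934] y [-0.068 -0.996 -0.052] F [ 1.8 -0.3  0.7] open 0.029
```

View pics/s5.png

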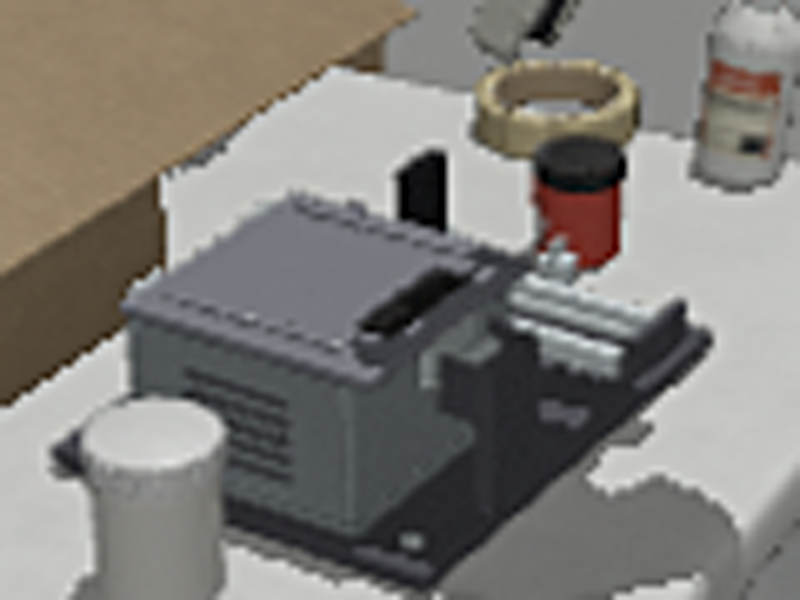

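The lid lies flat and shut. The pad is at crop (415,303), the handle top is centred near (422,163), and the mark rider is near (560,262). I'll refine the handle position and check the wrist joint.

```bash
python3 - <<'E'
from h import *
from cell import robot
np.set_printoptions(precision=4,suppress=True)
s=lambda x,y:(200+x/6.667-.42,150+y/6.667-.42)
k=lambda p:((p-[200,150])*6.667).round()
def S(p): d=p[:2]-ctr;c,q=np.cos(yaw),np.sin(yaw);return np.array([c*d[0]+q*d[1],-q*d[0]+c*d[1]])
print("pad pred",k(proj("scene",W(-.053,.06,.106))),"handle pred",k(proj("scene",W(.034,-.09,.095))))
h=plane("scene",*s(422,163),.095);print("handle",h,S(h));g,e=tri(s(422,163),tc(578,165));print(g,e)
m=plane("scene",*s(560,245),.045);print("mark",m,S(m))
print(robot.observe()["qpos"])
E
```

```text
pad pred [406. 298.] handle pred [423. 160.]
handle [ 0.5821 -0.2296  0.095 ] [ 0.0355 -0.089 ]
[ 0.5813 -0.2278  0.0959] 0.00021361166185461294
mark [ 0.5198 -0.2664  0.045 ] [-0.0236 -0.1308]
[-0.569   0.1514  1.8935  0.2908  0.8225  0.9168]
```

The handle triangulates to (0.5815,-0.229) with a residual of 0.2 mm. The pad position is consistent with a shut lid. Now I'll level the tool, move clear of the flap, turn the jaws onto the slide axis and lean the body to -y.

```bash
python3 -m creep '[[[0,-30,0,0,6.9,0],[0,-30,0,0,6.9,0],[0,-30,0,0,6.9,0],[0,-26,0,0,0,6.9],[10,0,0,0,0,6.9]]]' -0.2; python3 -m creep '[[[13,0,0,0,0,6.9],[13,0,0,0,0,6.9],[13,0,0,0,0,6.9],[13,0,0,0,0,6.9],[13,0,0,0,0,6.9]]]'; python3 -m creep '[[[13,0,0,0,0,6.9],[13,0,0,0,0,6.9],[13,0,0,0,0,6.9],[13,0,0,0,0,6.9],[13,0,0,0,0,6.9]]]';python3 -m creep '[[[13,0,-10,5,0,6.9],[5,0,-10,5,0,0],[0,0,0,0,0,0]]]'; python3 tip.py
```

```text
time: 4.8
tool_pos: [0.4285, -0.2628, 0.3734]
tool_rot: [-3.113, 0.028, 0.153]
contact_force: [-0.2, 0.5, -0.2]
opening: 0.0551
time: 5.22
tool_pos: [0.4956, -0.2631, 0.3656]
tool_rot: [-3.1, 0.033, 0.779]
contact_force: [1.1, -0.1, -0.2]
opening: 0.0554
time: 5.63
tool_pos: [0.5643, -0.2596, 0.3574]
tool_rot: [-3.088, 0.03, 1.404]
contact_force: [-0.1, -0.5, -0.4]
opening: 0.0553
time: 5.88
tool_pos: [0.5855, -0.2564, 0.3323]
tool_rot: [-3.071, -0.135, 1.515]
contact_force: [-0.6, -1.0, -0.0]
opening: 0.0549
tip [ 0.5743 -0.2319  0.1564] grasp [ 0.5755 -0.2345  0.1752] z [-0.063  0.138 -0.988] y [ 0.996 -0.046 -0.07 ] F [-0.6 -1.  -0. ] open 0.0549
```

```bash
python3 -m creep '[[[-4,0,0,2,-3.6,-2],[0,0,-15,0,0,0],[0,0,-15,0,0,0],[0,0,0,0,0,0]]]'; python3 tip.py
```

```text
time: 6.22
tool_pos: [0.581, -0.2548, 0.2973]
tool_rot: [-3.128, -0.171, 1.486]
contact_force: [-0.7, 0.4, -0.1]
opening: 0.0554
tip [ 0.5811 -0.2245  0.1219] grasp [ 0.5811 -0.2278  0.1406] z [ 0.001  0.17  -0.985] y [ 0.997 -0.082 -0.014] F [-0.7  0.4 -0.1] open 0.0554
```

Aligned over the tab. I'll descend 62 mm and close gently.

```bash
python3 -m creep '[[[0,0,-20,0,0,0],[0,0,-20,0,0,0],[0,0,-15,0,0,0],[0,0,-7,0,0,0],[0,0,0,0,0,0]]]'; python3 tip.py; python3 -m creep '[[[0,0,0,0,0,0],[0,0,0,0,0,0],[0,0,0,0,0,0],[0,0,0,0,0,0],[0,0,0,0,0,0]]]' 1 30; python3 -m creep '[[[0,0,0,0,0,0],[0,0,0,0,0,0],[0,0,0,0,0,0]]]'; python3 tip.py; python3 - <<'E'
from cell import viewer
import cv2
b=viewer.read_camera("scene");cv2.imwrite("pics/scene6.png",b);cv2.imwrite("pics/top6.png",viewer.read_camera("top"))
E
```

```text
time: 6.63
tool_pos: [0.5803, -0.2534, 0.2348]
tool_rot: [-3.126, -0.162, 1.485]
contact_force: [-0.0, 0.2, -0.3]
opening: 0.0548
tip [ 0.5801 -0.2245  0.0592] grasp [ 0.5801 -0.2276  0.078 ] z [-0.001  0.162 -0.987] y [ 0.996 -0.083 -0.015] F [-0.   0.2 -0.3] open 0.0548
time: 7.05
tool_pos: [0.5811, -0.2534, 0.239]
tool_rot: [-3.131, -0.158, 1.486]
contact_force: [0.2, 0.9, 0.0]
opening: 0.0266
time: 7.3
tool_pos: [0.5822, -0.2536, 0.2401]
tool_rot: [-3.136, -0.157, 1.486]
contact_force: [3.3, 0.2, -4.3]
opening: 0.0137
tip [ 0.5835 -0.2258  0.0643] grasp [ 0.5833 -0.2288  0.083 ] z [ 0.007  0.156 -0.988] y [ 0.996 -0.084 -0.006] F [ 3.3  0.2 -4.3] open 0.0137
```

Gripped at a 13.7 mm opening. Next I'll compare the pointer and mark regions in one montage: before the grasp (top0, scene5) and now (top6, scene6).

```bash
python3 - <<'E'
import cv2,numpy as np
r=lambda f,x,y,w,h:cv2.resize(cv2.imread(f"pics/{f}.png")[y:y+h,x:x+w],(400,300),interpolation=cv2.INTER_CUBIC)
m=np.vstack([np.hstack([r("top0",285,150,48,36),r("scene5",255,165,48,36)]),np.hstack([r("top6",285,150,48,36),r("scene6",255,165,48,36)])])
cv2.imwrite("pics/m6.png",m)
E
```

```text
(no output)
```

View pics/m6.png

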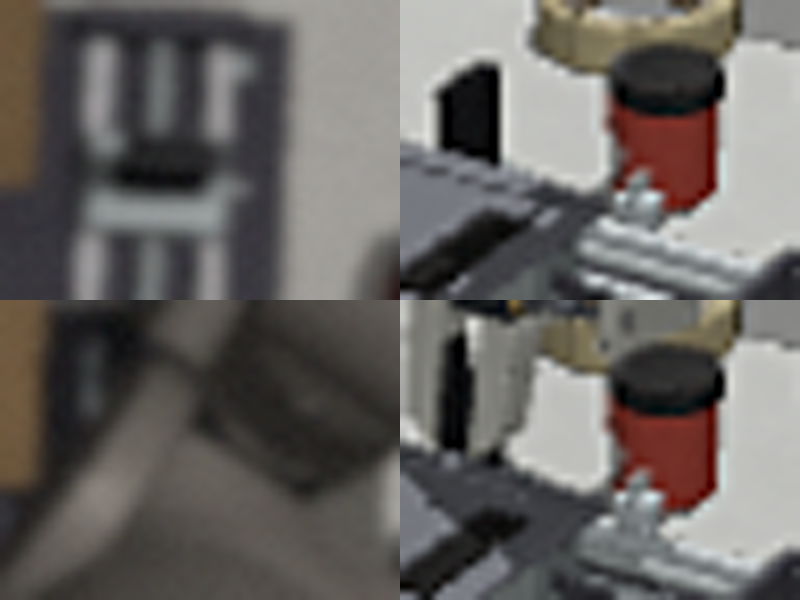

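Top view: the pointer tip is near montage (248,187) and the carriage spans rows 138–235. In the scene view the rider's rib peaks near (637,174), and in both views the tab and rider are clear.

```bash
python3 - <<'E'
from h import *
np.set_printoptions(precision=4,suppress=True)
def S(p): d=p[:2]-ctr;c,q=np.cos(yaw),np.sin(yaw);return np.array([c*d[0]+q*d[1],-q*d[0]+c*d[1]])
t=lambda x,y:(285+x/8.333-.44,150+y/8.333-.44)
s=lambda x,y:(255+x/8.333-.44,165+y/8.333-.44)
P=lambda n,u,z:S(plane(n,*u,z))
print("handle",P("top",t(160,165),.095),"ptr",P("top",t(248,187),.044),"carr front/back",P("top",t(160,235),.042),P("top",t(160,138),.042))
for y in(278,288,300):print("mark top",P("top",tc(640,y),.045))
print("mark scene",P("scene",s(237,174),.045))
a=np.array(tc(638,288));b=s(237,174);p,e=tri(b,a);print("tri",p,S(p),e)
import cv2
im=cv2.imread("pics/top0.png")
print(cv2.cvtColor(im,cv2.COLOR_BGR2GRAY)[186:198,311:320])
print(cv2.cvtColor(im,cv2.COLOR_BGR2GRAY)[164:180,308:319])
E
```

```text
handle [ 0.0351 -0.0856] ptr [ 0.039  -0.1223] carr front/back [ 0.0199 -0.0916] [ 0.0554 -0.09  ]
mark top [-0.0154 -0.1282]
mark top [-0.0209 -0.1285]
mark top [-0.0274 -0.1287]
mark scene [-0.0184 -0.1357]
tri [ 0.5213 -0.2629  0.0498] [-0.0224 -0.1272] 0.0016249183679802432
[[127  88  62  57  58  60  76 105 135]
 [126  87  64  58  59  60  74 103 136]
 [123  86  62  60  67  70  79 105 135]
 [119  83  69  83  94  97 103 116 137]
 [114  80  77 107 126 130 129 129 141]
 [112  74  76 109 128 135 132 128 141]
 [111  72  76 103 123 128 129 128 138]
 [110  75  79 111 133 141 139 136 142]
 [109  74  80 106 125 135 141 143 148]
 [107  74  70  82  97 105 117 134 151]
 [101  72  61  62  69  76  96 129 150]
 [ 98  69  57  60  59  67  90 127 150]]
[[ 64  97 133 148 125  85  59  57  55  57  72]
 [ 64  94 127 140 121  84  61  56  56  56  71]
 [ 58  80 106 117 103  76  60  53  55  59  73]
 [ 45  55  73  83  80  65  55  57  55  57  75]
 [ 40  41  52  66  68  62  56  54  56  59  81]
 [ 38  42  51  65  66  60  57  58  56  61  82]
 [ 30  39  58  76  78  70  60  58  55  56  85]
 [ 18  49  80 102 102  90  75  64  57  61  85]
 [ 47  74 106 123 119 108  93  72  58  62  86]
 [ 89 108 128 131 115  98  83  67  58  63  83]
 [134 141 146 131 104  79  66  58  56  62  87]
 [155 156 154 133 100  71  59  58  55  63  87]
 [150 155 150 126  94  69  58  56  56  64  88]
 [129 133 133 116  88  67  55  57  57  64  88]
 [ 95 112 119 104  79  62  57  59  58  64  91]
 [ 83 114 127 114  83  63  58  56  59  67  91]]
```

The pointer-to-mark distance comes to about 60 mm, give or take a millimetre or two. I'll pull about 55 mm first and then compare directly.

```bash
python3 -m creep '[[[0,0,0,0,0,0],[-10,1,0,0,0,0],[-10,1,0,0,0,0],[-10,1,0,0,0,0],[-10,1,0,0,0,0]]]' 1 45; python3 tip.py; python3 -m creep '[[[-8,1,0,0,0,0],[-5,0,0,0,0,0],[0,0,0,0,0,0],[0,0,0,0,0,0],[0,0,0,0,0,0]]]'; python3 tip.py; python3 - <<'E'
from cell import viewer
import cv2,numpy as np
b=viewer.read_camera("scene");cv2.imwrite("pics/scene7.png",b);t=viewer.read_camera("top");cv2.imwrite("pics/top7.png",t)
r=lambda im,x,y,w,h:cv2.resize(im[y:y+h,x:x+w],(400,400),interpolation=cv2.INTER_CUBIC)
cv2.imwrite("pics/m7.png",np.hstack([r(t,285,150,60,60),r(b,260,165,40,40)]))
E
```

```text
time: 7.82
tool_pos: [0.544, -0.2499, 0.2401]
tool_rot: [3.139, -0.155, 1.487]
contact_force: [6.8, -0.5, -4.1]
opening: 0.0136
tip [ 0.5467 -0.2226  0.0643] grasp [ 0.5464 -0.2255  0.083 ] z [ 0.015  0.153 -0.988] y [ 0.996 -0.084  0.002] F [ 6.8 -0.5 -4.1] open 0.0136
time: 8.23
tool_pos: [0.5312, -0.2488, 0.2401]
tool_rot: [3.133, -0.155, 1.486]
contact_force: [6.7, -0.4, -3.9]
opening: 0.0134
tip [ 0.535  -0.2216  0.0642] grasp [ 0.5346 -0.2245  0.083 ] z [ 0.021  0.153 -0.988] y [ 0.996 -0.086  0.008] F [ 6.7 -0.4 -3.9] open 0.0134
```

View pics/m7.png

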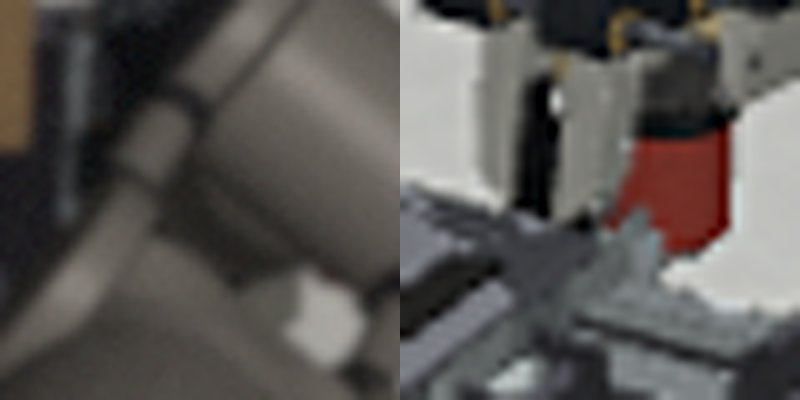

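The slide has come out about 49–51 mm, and the arm hides the pointer from the top camera. In the scene view the rider is at montage (640,235) with the carriage to its left. I'll pull nearer and make a contrast-stretched close-up with predicted positions.

```bash
python3 -m creep '[[[-8,1,0,0,-1,0],[0,0,0,0,0,0],[0,0,0,0,0,0],[0,0,0,0,0,0]]]'; python3 tip.py; python3 - <<'E'
from h import *
import cv2
f=np.mean([viewer.read_camera("scene").astype(float) for _ in range(4)],0).astype(np.uint8);cv2.imwrite("pics/scene8.png",f)
o=cv2.imread("pics/scene5.png")
def c(im):
    im=im[178:202,272:304];return cv2.resize(cv2.convertScaleAbs(im,alpha=1.3,beta=10),(400,300),interpolation=cv2.INTER_CUBIC)
d=cv2.convertScaleAbs(cv2.absdiff(f,o),alpha=2)
n=cv2.resize(cv2.convertScaleAbs(f[178:202,272:304],alpha=1.3,beta=10),(400,300),interpolation=cv2.INTER_NEAREST)
cv2.imwrite("pics/m8.png",np.vstack([np.hstack([c(o),c(f)]),np.hstack([c(d),n])]))
k=lambda p:((proj("scene",p)-[272,178]+.5)*12.5).round()
for x in(-.030,-.0213,-.0193,-.0173,-.0153,-.01):print(x,"ptr",k(W(x,-.120,.044)),"mark",k(W(x,-.127,.045)),"carr inner",k(W(x,-.072,.042)))
E
```

```text
time: 8.67
tool_pos: [0.5246, -0.2482, 0.24]
tool_rot: [3.113, -0.154, 1.49]
contact_force: [7.0, -0.7, -2.9]
opening: 0.0137
tip [ 0.5319 -0.2214  0.0642] grasp [ 0.5311 -0.2242  0.0829] z [ 0.041  0.151 -0.988] y [ 0.996 -0.085  0.028] F [ 7.  -0.7 -2.9] open 0.0137
-0.03 ptr [151. 134.] mark [164. 121.] carr inner [ 62. 208.]
-0.0213 ptr [124. 126.] mark [137. 114.] carr inner [ 35. 201.]
-0.0193 ptr [118. 125.] mark [131. 112.] carr inner [ 28. 199.]
-0.0173 ptr [112. 123.] mark [125. 110.] carr inner [ 22. 197.]
-0.0153 ptr [106. 121.] mark [119. 109.] carr inner [ 16. 195.]
-0.01 ptr [ 90. 117.] mark [103. 104.] carr inner [ -0. 190.]
```

View pics/m8.png

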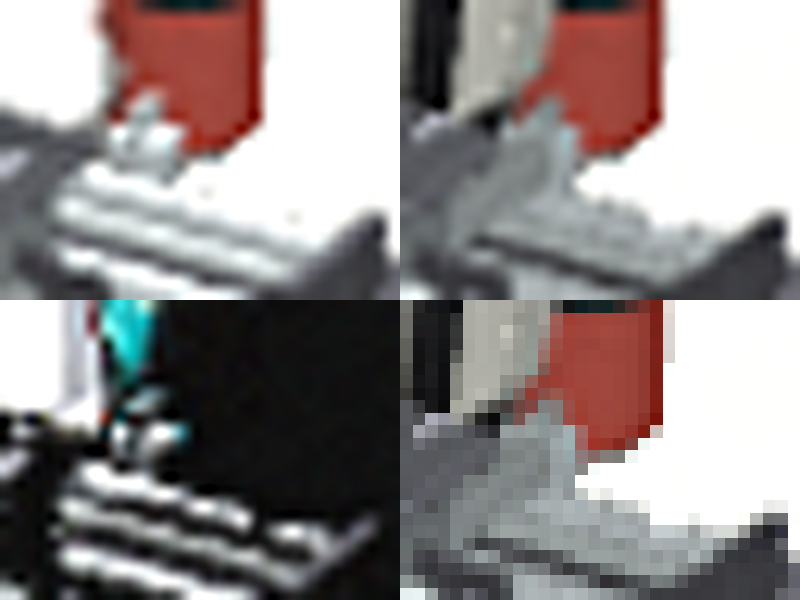

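The lit rider rib is at about (548,100) in the right-hand panels, with the carriage's front band rising towards it. The tool has tilted slightly under load: the fingertips have moved about 52 mm but the TCP 57 mm. I'll turn the tilt back, which pulls the slide further.

```bash
python3 -m creep '[[[0,0,0,0,1.2,0],[0,0,0,0,1.2,0],[0,0,0,0,0,0],[0,0,0,0,0,0]]]'; python3 tip.py; python3 - <<'E'
from h import *
import cv2
f=np.mean([viewer.read_camera("scene").astype(float) for _ in range(4)],0);cv2.imwrite("pics/scene9.png",f)
g=f.mean(2).round().astype(int);h=cv2.imread("pics/scene8.png").astype(float).mean(2).round().astype(int);o=cv2.imread("pics/scene5.png").astype(float).mean(2).round().astype(int)
print("cols 275-292, rows 183-200")
for n,a in(("home",o),("prev",h),("now",g)):print(n);print(a[183:200,275:292])
E
```

```text
time: 9.2
tool_pos: [0.528, -0.2479, 0.2402]
tool_rot: [-3.136, -0.151, 1.483]
contact_force: [7.6, 0.6, -6.2]
opening: 0.0137
tip [ 0.5294 -0.2212  0.0642] grasp [ 0.5292 -0.224   0.083 ] z [ 0.008  0.15  -0.989] y [ 0.996 -0.087 -0.005] F [ 7.6  0.6 -6.2] open 0.0137
cols 275-292, rows 183-200
home
[[191 192 192 195 205 130  96  77  59  65  67  68  69  68  69  64  60]
 [191 192 192 194 206 127  78  64  56  61  65  67  69  70  68  65  58]
 [195 193 194 197 211 129  57  53 108 111  78  66  67  68  67  65  60]
 [205 202 203 209 165  76  46 114 149 114  69  63  66  68  65  66  58]
 [133 180 183 154 117  76  50 105 109 109  71  57  65  68  66  64  53]
 [ 61  96  97  79  86 106 205 147 142 207 215 132  61  66  64  55  39]
 [ 57  56  55  62  69 102 152 109 152 180 164  97  55  55  43  61 183]
 [ 62  64  65  54  66  96 120 119 131 136 120  90  79  92  89 182 203]
 [ 66  64  58 111 197 170 105 112 121 123 110  93 185 199 194 199 198]
 [ 64  72 112 134 184 213 214 190 181 152 108 181 203 202 199 196 195]
 [ 63  88 120 122 131 148 151 162 185 210 203 205 203 169 189 195 194]
 [ 64 117 178 171
[... 2252 characters left out ...]
 192 198 196]
 [ 66  68  86  89  90  99  94  91  88  93 103 188 207 203 198 195 192]
 [ 64  77  91  92  98  96  90  94  84 111 107 146 184 171 193 197 193]
 [ 66  83 100  96  92  90 100 121 124 126 132 127 132 112 140 195 200]
 [ 72  84 103  95  90  96 106 102 112 124 129 126 125 119 119 136 186]
 [ 73  85 104 106  94 110 117 113 112 115 108 114 106 122 126 120 136]
 [ 72  85  96  63  44  57  78  90 110 117 113 114 108 110 100 107 120]
 [ 62  63  96 114  99  60  52  42  48  60  83 111 115 116 112 110 113]
 [ 45  42  57  66  68  85 100  90  85  54  37  49  57  79  93 111 117]][ WARN:0@3.703] global loadsave.cpp:1063 imwrite_ Unsupported depth image for selected encoder is fallbacked to CV_8U.
```

With the tilt back to what it was at the grasp, the tips have moved 54.3 mm. Allowing for the visible front faces, the top view puts the mark at 58–60 mm. I'll move about 4 mm more and use the last picture to compare pointer and mark.

```bash
python3 -m creep '[[[-5,0.5,0,0,0.3,0],[0,0,0,0,0,0],[0,0,0,0,0,0],[0,0,0,0,0,0]]]'; python3 tip.py; python3 - <<'E'
from h import *
import cv2
f=np.mean([viewer.read_camera("scene").astype(float) for _ in range(4)],0).astype(np.uint8);cv2.imwrite("pics/scene10.png",f)
o=cv2.imread("pics/scene5.png")
def c(im,i,a):return cv2.resize(cv2.convertScaleAbs(im[182:200,274:292],alpha=a,beta=-a*30),(400,400),interpolation=i)
cv2.imwrite("pics/m10.png",np.hstack([c(o,cv2.INTER_NEAREST,1.2),c(f,cv2.INTER_NEAREST,2.2)]))
print(f.astype(float).mean(2).round().astype(int)[184:196,277:288])
k=lambda p:proj("scene",p).round(1)
print("marker rib top near/far",k(W(-.02,-.122,.045)),k(W(-.02,-.136,.045)),"carr front inner/outer top,outer low",k(W(-.038,-.065,.042)),k(W(-.038,-.115,.042)),k(W(-.038,-.115,.025)),"ptr tip",k(W(-.02,-.121,.044)),"ptr root",k(W(-.02,-.115,.044)))
E
```

```text
time: 9.73
tool_pos: [0.5265, -0.2476, 0.2402]
tool_rot: [3.14, -0.15, 1.482]
contact_force: [7.0, -0.1, -6.6]
opening: 0.0138
tip [ 0.5291 -0.2211  0.0642] grasp [ 0.5288 -0.224   0.083 ] z [ 0.015  0.148 -0.989] y [ 0.996 -0.089  0.002] F [ 7.  -0.1 -6.6] open 0.0138
[[122 127 125 129 109  85  69  61  64  66  67]
 [123 131 123 104  80  61  66  73  67  67  67]
 [126 125  84  43  54  61  89  89  70  64  66]
 [ 87  60  21  14  83 110 101  90  69  61  66]
 [ 64  46  31  20  87 113 107 110 126  89  63]
 [ 63  68  52  58  89  95  90 110 123  84  56]
 [ 68  64  71  88  92  89  96 100 114  92  79]
 [ 64  59  85  92  94  93  92  94 109  96 184]
 [ 86  88  90  98  94  91  88  94 103 188 206]
 [ 91  91  97  94  90  95  89 112 106 146 183]
 [ 99  97  93  90  97 121 124 124 132 126 132]
 [104  96  90  95 104 102 111 123 128 126 124]]
marker rib top near/far [281.4 187. ] [283.4 185.5] carr front inner/outer top,outer low [277.4 195.6] [284.8 189.8] [284.8 194.2] ptr tip [281.3 187.4] ptr root [280.4 188.1]
```

View pics/m10.png

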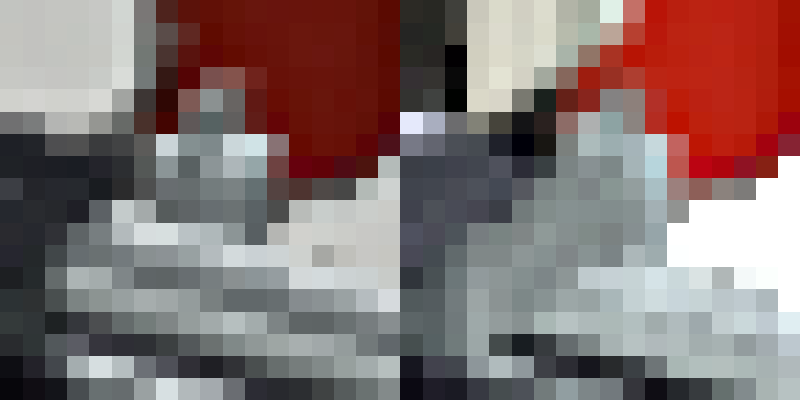

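The slide hardly moved in that call. In the last picture, the carriage's outer front corner is at pixel (284.3,189.5) and the mark rib at (283.2,185.8). That leaves about 4.5 mm to go, so a total of about 59 mm, which agrees with the top view. I'll keep pulling towards tip x≈0.5247.

```bash
python3 -m creep '[[[-4,0.3,0,0,0,0],[-4,0.3,0,0,0,0],[-3,0.3,0,0,0,0]]]'; python3 tip.py; python3 -m creep '[[[0,0,0,0,0,0],[0,0,0,0,0,0]]]'; python3 tip.py
```

```text
time: 10.18
tool_pos: [0.5179, -0.2467, 0.2402]
tool_rot: [3.133, -0.149, 1.483]
contact_force: [8.8, 0.0, -5.4]
opening: 0.014
tip [ 0.5218 -0.2205  0.0642] grasp [ 0.5213 -0.2233  0.0829] z [ 0.022  0.147 -0.989] y [ 0.996 -0.089  0.009] F [ 8.8  0.  -5.4] open 0.014
time: 10.35
tool_pos: [0.5188, -0.2468, 0.2402]
tool_rot: [3.13, -0.149, 1.484]
contact_force: [8.0, -0.6, -5.3]
opening: 0.0135
tip [ 0.5232 -0.2206  0.0642] grasp [ 0.5227 -0.2234  0.0829] z [ 0.025  0.147 -0.989] y [ 0.996 -0.089  0.012] F [ 8.  -0.6 -5.3] open 0.0135
```

```bash
python3 - <<'E'
from h import *
import cv2
f=np.mean([viewer.read_camera("scene").astype(float) for _ in range(4)],0).astype(np.uint8);cv2.imwrite("pics/scene11.png",f)
print(f.astype(float).mean(2).round().astype(int)[183:196,277:290])
# slide travel by optical match of the finger/tab patch (home-gripped -> now), subpixel by upsampling
U=8;up=lambda im:cv2.resize(im,None,fx=U,fy=U,interpolation=cv2.INTER_CUBIC)
a=up(cv2.imread("pics/scene6.png"));b=up(f)
x0,y0,w,h=257,164,16,18
r=cv2.matchTemplate(b[150*U:215*U,245*U:310*U],a[y0*U:(y0+h)*U,x0*U:(x0+w)*U],cv2.TM_CCOEFF_NORMED)
_,v,_,l=cv2.minMaxLoc(r);print("score",v,"shift",l[0]/U+245-x0,l[1]/U+150-y0)
p0=proj("scene",W(.0355,-.09,.09))
for d in(.056,.058,.060,.062):print(d,proj("scene",W(.0355-d,-.09,.09))-p0)
E
```

```text
[[  9  59 121 125 123 117 109 110  88  67  66  67  65]
 [  9  66 121 125 124 121 112  97  73  64  66  67  66]
 [  5  92 125 129 123 103  91  80  66  65  67  67  66]
 [  2  98 131 123  82  60  91  89  71  64  67  66  66]
 [  7  99  98  62  21  58  74  87  69  62  66  67  65]
 [ 79  63  52  17   0  67  91 111 128  88  62  65  62]
 [ 67  68  56  21   0  73  92 104 113  80  58  54  43]
 [ 68  69  46  19  57  89  92  91  99  85  79  90  86]
 [ 70  40  42  82  92  92  94  94  89  89 186 198 191]
 [ 29  34  81  94  91  97  94  91  82 161 203 203 199]
 [ 81  88  93  91  97  93  89  94  81 135 183 171 195]
 [ 97  91  92  96  95  90  96 112 129 127 132 112 142]
 [103 108  94  93  91  86 106 123 129 127 125 118 122]]
score 0.6808443069458008 shift 14.875 4.125
0.056 [13.82433593  3.7128789 ]
0.058 [14.32694709  3.84786172]
0.06 [14.83018268  3.9830118 ]
0.062 [15.33404389  4.11832945]
```

Travel is about 60.3 mm: 60.6 by kinematics and 60.2 by the optical match. My best estimate for the mark is about 59.3 mm. I'll check for drift and let it ease slightly with one still row.

```bash
python3 tip.py; python3 -m creep '[[[0,0,0,0,0,0]]]'; python3 tip.py; python3 -c "
from cell import viewer
for _ in range(4): viewer.read_camera('scene')"; python3 tip.py
```

```text
tip [ 0.5232 -0.2207  0.0642] grasp [ 0.5228 -0.2235  0.083 ] z [ 0.025  0.147 -0.989] y [ 0.996 -0.089  0.012] F [ 8.2 -1.3 -4.9] open 0.0138
time: 10.63
tool_pos: [0.5194, -0.2468, 0.2402]
tool_rot: [3.129, -0.149, 1.484]
contact_force: [8.1, -1.2, -4.0]
opening: 0.0138
tip [ 0.524  -0.2207  0.0642] grasp [ 0.5235 -0.2235  0.083 ] z [ 0.026  0.147 -0.989] y [ 0.996 -0.089  0.013] F [ 8.1 -1.2 -4. ] open 0.0138
tip [ 0.5241 -0.2207  0.0642] grasp [ 0.5236 -0.2235  0.0829] z [ 0.026  0.147 -0.989] y [ 0.996 -0.089  0.013] F [ 8.3 -0.8 -5. ] open 0.0134
```

Travel is now about 59.7 mm and holds steady without drift. I'm handing in.

```bash
python3 -c "
from cell import robot
print(robot.hand_in())"; python3 tip.py
```

```text
the job is handed in; nothing more can be done
None
the job is handed in; nothing more can be done
```

The lid is shut under its catch and the slide is held near the mark. I could not see the pointer meet the mark, so the alignment is good to about 2 mm. I handed in at about 11 s on the robot's clock, still gripping the slide.

- **Lid:** I pressed it down on its pad. The force rose to about 7 N and then dropped as it snapped, and the picture showed the lid flat and caught. After the snap, one row too many pressed the fingertips on the shut lid with about 87 N. That is under the 120 N wrist limit, and I lifted off at once. A first push at the lid's front edge also slipped, and I redid it on the pad.
- **Slide:** Only after the lid was shut did I pinch the handle, pulling the slide out and holding it with a 45 N grip. By kinematics the final travel was about 59.7 mm. An optical match just before a last 0.8 mm easing gave about 60.2 mm, against 60.6 mm by kinematics. The final pull was about 8 N, as the spring should give, and the slide did not drift over the last camera calls.
- **Pointer at the mark:** The arm hid the pointer from the top camera, and it was too small to pick out in the scene camera. I worked out the alignment from other features, and the estimates of the mark's distance disagreed a little, from about 58 to 61 mm.
- **Other things:** The tool did not come near the jars, tape, sanding block, glue or brush. I did not measure their positions again at the end.

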